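# Nest the weighing cups on the locked balance and select range three

## Robot

A 7-joint arm with a two-finger parallel gripper is mounted at the origin on the work surface. World frame = base frame: x ahead of the robot, y to its left, z up, the work surface at z = 0. Lengths are in m, angles in rad, forces in N, time in s.
With the tool pointing down it reaches from about 0.425 to 0.925 m from the base axis. Payload 6.8 kg.
Tool frame: the origin (TCP) lies on the front face of the gripper's body, between the roots of the fingers; the fingertips stand 73 mm ahead of it and the grasp point (between the pads) lies 54 mm ahead of it (env.nose_length is the distance from the TCP to the fingertips, in m); z points along the fingers, y is the direction in which the jaws open and shut (so a half turn about z gives the same grasp; the last joint's range is limited). The gripper opens to 85 mm and grips with 20 to 120 N. Pads are 22 mm wide; open, the fingers measure 114 mm over their backs; the gripper's body (76 mm by 85 mm) begins 54 mm behind the grasp point. The pads swing forward as they close: fully open they stand 13 mm farther back than shut.
Start: joints at [-1.37, 0.477, 0.022, 1.555, -0.011, 1.109, -0.083], TCP at [0.205, 0.643, 0.304] pointing down, gripper open.
Joint ranges: [-2.96, 2.96], [-0.34, 2.1], [-1.41, 1.46], [0.24, 2.44], [-1.37, 4.51], [0.17, 1.92], [-2.96, 2.96]. Speed limits (rad/s): [2.39, 2.39, 3.14, 3.14, 3.14, 3.14, 3.14].

## Interface

Orientations are given as a unit quaternion [w, x, y, z].
In Python, from cell import env, kin, camera, calibration, job gives the robot as it stands. The module is installed in compiled form; this text tells all that it offers. Calls block until the motion is done:
- env.reach(position, orientation): joint-space move of the TCP to a pose.
- env.movel(position, velocity=0.15, rot=None, stop_force=None): straight line of the TCP; rot=None keeps the orientation; velocity is the mean speed in m/s. With stop_force (N) it stops when the force on the tool has changed by that much, and returns True; else False.
- env.goto_joints(angles): joint-space move.
- env.grip(opening, f_grip=None): finger opening in m; f_grip is the grip in N (None keeps the last); returns when the fingers have stopped.
- env.dwell(seconds).
- kin.inverse_kinematics(position, orientation): joint angles nearest the present ones, or None.
- env.get_state(): the state.
- camera(name): name is "scene" or "side" or "wrist"; returns (picture, depth): 400x640x3 uint8, blue, green, red; 400x640 float32, m along the optical axis (not along the pixel's ray), 0 where there is no reading.
- calibration(name): a dict with "fx", "fy", "cx", "cy" (pixels), "rvec" (rotation vector, rad) and "tvec" (3), from world to camera coordinates, as OpenCV has them. Camera axes: x right, y down, z forward; pixel columns grow to the right and rows downward; lengths in m; the calibration is good to about 2 mm. The wrist camera is an equidistant fisheye: a pixel r from the principal point sees the ray r / f radians off the axis. A picture is of the moment at which its call begins: read the wrist's pose just before it. calibration takes no time and is no camera call; for the wrist camera it gives the pose at the moment of the call.
A pose or a line that the arm cannot do raises env.PlanningError and nothing moves.
- job.job_done(): hands the job in, once; it reports no verdict.
The state is a dict: "time": time; "qpos": joint angles; "joint_velocities": joint speeds; "joint_torque": joint torques, N m; "tcp_pos": TCP position; "orientation": TCP orientation; "force": force on the tool from outside, world axes, zero at the start; "torque": the same for the moment, N m; "opening": finger opening in m.
Only numpy, scipy, OpenCV 4.12 (cv2) and the standard library are available. Lean on these libraries where they do the work, as an engineer would, in place of code of your own. Each camera call takes 0.05 s, during which the arm holds its last target. There are 200 camera calls.

## Task

Tare the steel weighing cups on the bench balance: first click its range lever back to locked (the end notch on the display side). Then set every cup that is out on the pan, all nested upright one inside the other in size order, setting them down rather than dropping them, and once they are all in place click the lever up three notches to range three. Do not knock over the glass jar.

Things in the scene. Friction and masses are not known exactly. Their poses are not given: they have to be found in the camera images.
- cupA: loose round steel weighing cup, widest and lowest of five sizes (None from the start: this size is not out): rim radius 70 mm outside, sides narrowing 4 % to the foot, 40 mm high, wall 3 mm, flat floor 4 mm thick, under 0.25 kg; origin centre of underside, z up through the mouth. Stands flat on the floor of any wider cup, its rim then at least 16 mm above that cup's rim
- cupB: loose round steel weighing cup, second widest of five sizes (None from the start: this size is not out): rim radius 59 mm outside, sides narrowing 4 % to the foot, 52 mm high, wall 3 mm, flat floor 4 mm thick, under 0.25 kg; origin centre of underside, z up through the mouth. Stands flat on the floor of any wider cup, its rim then at least 16 mm above that cup's rim
- cupC: loose round steel weighing cup, middle of five sizes (None from the start: this size is not out): rim radius 48 mm outside, sides narrowing 4 % to the foot, 64 mm high, wall 3 mm, flat floor 4 mm thick, under 0.25 kg; origin centre of underside, z up through the mouth. Stands flat on the floor of any wider cup, its rim then at least 16 mm above that cup's rim
- cupD: loose round steel weighing cup, second narrowest of five sizes (None from the start: this size is not out): rim radius 37 mm outside, sides narrowing 4 % to the foot, 76 mm high, wall 3 mm, flat floor 4 mm thick, under 0.25 kg; origin centre of underside, z up through the mouth. Stands flat on the floor of any wider cup, its rim then at least 16 mm above that cup's rim
- cupE: loose round steel weighing cup, narrowest and tallest of five sizes (None from the start: this size is not out): rim radius 27 mm outside, sides narrowing 4 % to the foot, 88 mm high, wall 3 mm, flat floor 4 mm thick, under 0.25 kg; origin centre of underside, z up through the mouth. Stands flat on the floor of any wider cup, its rim then at least 16 mm above that cup's rim
- balance: fixed white bench balance, body 220 x 220 mm and 30 mm high, with a black display (55 x 160 mm, 30 mm high) along its -x side; origin at table height under the pan's centre, x away from the display. The lever's pod (130 x 50 mm, 48 mm high, long along x) adjoins its -y side, centred at y = -145 mm
- pan (a point): centre of the balance's round steel pan, on its upper face, 36 mm above the table; flat radius 89 mm, round lip 6 mm high
- lever (a joint): the indexed range lever, in rad: notches 0.28 apart: 0 locked (tip leaning to the balance's -x, the display side), 0.28 to 1.12 ranges one to four as the tip swings to +x; upright at 0.56. Hinge along the balance's y, 42 mm above the table at its x = 0, y = -145 mm. Snaps to the nearest notch; a click takes about 3 to 6 N at the tip
- lever_tip (a point): centre of the lever's black cylindrical grip (22 mm long along the balance's y, diameter 20 mm), 75 mm from the hinge
- jar: glass jar, radius 22 mm, 75 mm high; origin under its centre. Only a bystander: it must not be knocked over
There are look-alikes about, which are no part of the job. Leave any orange look-alike of the cupB alone. Leave any red look-alike of the cupA alone.

How it is judged:
By the outcome, as a careful person would: the job done as asked, in the order asked, and still so for the second after the job is handed in, with the robot touching nothing.
Of cupA, cupB, cupC, cupD, cupE only 3 to 5 are there at a start; the rules pass over those that are not, and their reading is None.
At some moment in a run one of cupA, cupB, cupC, cupD, cupE may be knocked a few centimetres aside while the robot is not near it.
It also fails if it takes over 210 s, if anything falls off the work surface, if the arm or the gripper's body presses on something with over 40 N, if the wrist force passes 120 N, or if a joint passes its speed limit or range.

## Working session

There is one attempt and no reset: what is moved stays moved. The work goes in short steps, each a Python script; the robot and the scene stay as the last script left them, time stands still between calls to the robot, and variables do not carry over. Pictures are saved under pics/ and viewed, about 12 in all and at most 16, crops included, and the job is handed in when it is done.

```bash
mkdir -p pics; ls
cat > h.py <<'E'
import numpy as np, cv2
from cell import env, kin, camera, calibration, job
def cam(n):
    c=calibration(n); p,d=camera(n); return c,p,d
def RT(c):
    return cv2.Rodrigues(np.array(c["rvec"],float))[0], np.array(c["tvec"],float).ravel()
def pts(c,d):
    R,t=RT(c); v,u=np.mgrid[:400,:640]
    P=np.stack([(u-c["cx"])/c["fx"]*d,(v-c["cy"])/c["fy"]*d,d],-1)
    return (P-t)@R
def proj(c,X):
    R,t=RT(c); q=R@np.array(X,float)+t
    return q[0]/q[2]*c["fx"]+c["cx"], q[1]/q[2]*c["fy"]+c["cy"]
E
python3 - <<'E'
from h import *
for n in ("scene","side","wrist"):
    c,p,d=cam(n); cv2.imwrite(f"pics/{n}0.png",p); np.savez(f"pics/{n}0.npz",d=d,p=p)
    R,t=RT(c); print(n,{k:np.round(v,3) for k,v in c.items()}, "pos",-R.T@t, (d>0).mean())
s=env.get_state(); print(s)
E
```

```text
pics
scene {'fx': np.float64(444.502), 'fy': np.float64(444.502), 'cx': np.float64(316.888), 'cy': np.float64(199.363), 'rvec': array([ 2.392,  0.93 , -0.295]), 'tvec': array([-0.394, -0.275,  1.474])} pos [ 1.01241222 -0.51129755  1.05697101] 0.995953125
side {'fx': np.float64(432.35), 'fy': np.float64(432.35), 'cx': np.float64(326.9), 'cy': np.float64(200.369), 'rvec': array([ 2.077, -0.228,  0.112]), 'tvec': array([-0.571,  0.118,  1.045])} pos [ 0.39002325 -0.95272157  0.60994157] 0.99595703125
wrist {'fx': np.float64(309.707), 'fy': np.float64(309.707), 'cx': np.float64(321.583), 'cy': np.float64(203.859), 'rvec': array([-2.307, -1.685, -0.281]), 'tvec': array([-0.674, -0.043,  0.382])} pos [0.12472439 0.66827627 0.37325023] 0.99608984375
{'time': 0.15, 'qpos': array([-1.3701224 ,  0.47764457,  0.02234068,  1.55621035, -0.01154646,
        1.10929009, -0.0830923 ]), 'joint_velocities': array([-0.00159043, -0.00153875,  0.00146341, -0.00396391,  0.00053235,
       -0.00022297,  0.00127244]), 'joint_torque': array([ 2.77076208e-03, -5.96923292e+01,  1.61024384e+00, -2.81490648e+01,
        1.26636063e-02,  6.53648007e-03,  5.24044211e-06]), 'tcp_pos': array([0.20500506, 0.64274894, 0.30313173]), 'orientation': array([-8.16617677e-05,  1.53769289e-01,  9.88106521e-01, -7.08060951e-04]), 'force': array([-0.15356683, -0.13367672,  0.37066294]), 'torque': array([-0.0037885 , -0.00591182, -0.03148524]), 'opening': 0.0859653619444418}
```

```bash
sleep 8; ls pics
```

```text
scene0.npz
scene0.png
side0.npz
side0.png
wrist0.npz
wrist0.png
```

View pics/scene0.png

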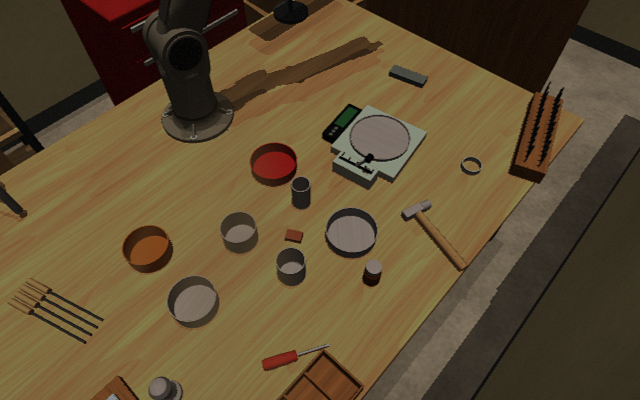

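View pics/side0.png

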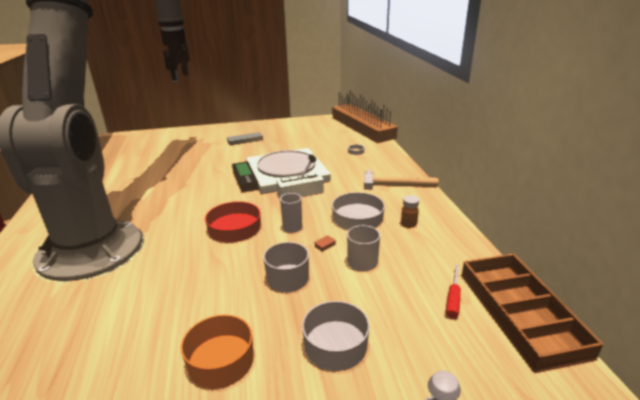

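The scene view shows all five cups out: A (351,232), B (192,301), C (239,232), D (291,266) and E (301,192). The jar is at (373,272), next to A. The balance pan is at (380,137) with its lever at (368,157). The look-alikes are red (274,164) and orange (147,248).

```bash
cat >> h.py <<'E'
from scipy.optimize import least_squares
CUP=dict(A=(.070,.040),B=(.059,.052),C=(.048,.064),D=(.037,.076),E=(.027,.088))
def rimfit(P,r,h,guess,tol=.006,win=.03,base=0):
    """centre of the rim circle from cloud points near rim height"""
    x=np.array(guess,float)
    Q=P[(abs(P[...,2]-base-h)<tol)]
    for it in range(12):
        e=np.hypot(*(Q[:,:2]-x).T)-r+.0015
        S=Q[abs(e)<max(.006,win*.6**it)]
        if len(S)<8: return None,len(S)
        x=least_squares(lambda c:np.hypot(*(S[:,:2]-c).T)-r+.0015,x,loss="soft_l1",f_scale=.002).x
    return x,len(S)
E
python3 - <<'E'
from h import *
G={"A":(351,232),"B":(192,301),"C":(239,232),"D":(291,266),"E":(301,192)}
z=np.load("pics/scene0.npz"); c=calibration("scene"); P=pts(c,z["d"])
z2=np.load("pics/side0.npz"); c2=calibration("side"); P2=pts(c2,z2["d"])
print("table",np.median(P[280:300,400:420,2]),np.median(P2[300:310,400:420,2]))
for k,(r,h) in CUP.items():
    u,v=G[k]; g=P[v,u,:2]
    a=rimfit(P,r,h,g); b=rimfit(P2,r,h,g); 
    print(k,"guess",g.round(3),"scene",a,"side",b)
# jar
for n,PP in (("scene",P),("side",P2)):
    print("jar",P[272,373],PP[(PP[...,2]>.065)&(PP[...,2]<.09)&(np.hypot(PP[...,0]-P[265,373,0],PP[...,1]-P[265,373,1])<.05)].mean(0))
# balance: white points
for p,PP in ((z["p"],P),(z2["p"],P2)):
    m=(p.min(-1)>120)&(abs(PP[...,2]-.03)<.006)&(PP[...,1]>-.3)&(PP[...,0]>.2)
    n,l,s,cc=cv2.connectedComponentsWithStats(m.astype(np.uint8)); 
    i=1+np.argmax(s[1:,4]); print(s[i],PP[l==i].mean(0))
print("pan",P[137,380],"lever",P[157,368],"display",P[120,345], P[165,355],P[122,372],P[130,412])
v=cv2.resize(z["p"][90:200,310:440],None,fx=6,fy=5,interpolation=cv2.INTER_CUBIC)
cv2.imwrite("pics/bal.png",v)
E
```

```text
table 0.0002137855776327116 -0.000675597354119824
A guess [0.66  0.003] scene (array([ 0.66660976, -0.00901236]), 276) side (array([ 0.66429686, -0.00935007]), 271)
B guess [ 0.498 -0.417] scene (array([ 0.51160708, -0.41816645]), 283) side (array([ 0.50980128, -0.41908278]), 527)
C guess [ 0.437 -0.207] scene (array([ 0.45174082, -0.21561144]), 189) side (array([ 0.44977682, -0.21621849]), 299)
D guess [ 0.612 -0.183] scene (array([ 0.62575855, -0.1959725 ]), 156) side (array([ 0.62363815, -0.19656621]), 201)
E guess [ 0.509 -0.034] scene (array([ 0.48946651, -0.01777852]), 89) side (array([ 0.48768357, -0.01845787]), 110)
jar [ 0.79564647 -0.08323643  0.07642378] [ 0.78711404 -0.07200762  0.07468713]
jar [ 0.79564647 -0.08323643  0.07642378] [ 0.78296527 -0.07534687  0.0729292 ]
[371 120  55  56 529] [0.60002015 0.30192512 0.0301059 ]
[258 152  51  22 480] [0.51017216 0.30773013 0.03501545]
pan [0.52009965 0.30362132 0.03778856] lever [0.57818999 0.16200372 0.11399956] display [0.39048738 0.28995247 0.03292039] [0.54125088 0.15675473 0.05303658] [0.46104762 0.33859568 0.03575216] [0.57188539 0.40143873 0.02917461]
```

```bash
sleep 5
```

```text
(no output)
```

View pics/bal.png

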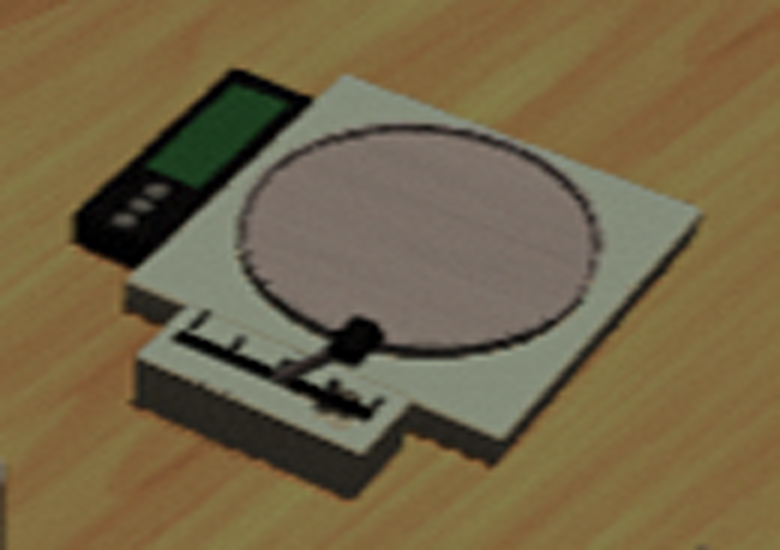

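The crop shows the balance with the display to the upper left and the pod towards the viewer. The lever's black tip is at crop (355,340), near upright.

Run:
```python
from h import *
for n in("scene","side"):
    z=np.load(f"pics/{n}0.npz"); c=calibration(n); P=pts(c,z["d"]); g=z["p"].min(-1)
    reg=(np.hypot(P[...,0]-.51,P[...,1]-.28)<.22)
    def rect(zl,zh,gl):
        m=(reg&(P[...,2]>zl)&(P[...,2]<zh)&(g>gl)).astype(np.uint8)
        k,l,s,_=cv2.connectedComponentsWithStats(m); i=1+np.argmax(s[1:,4]); Q=P[l==i][:,:2]
        return len(Q),cv2.minAreaRect((Q*1000).astype(np.float32))
    print(n,"body",rect(.026,.045,0),"pod",rect(.0455,.051,60))
    Q=P[reg&(P[...,2]>.075)&(P[...,2]<.14)]; print("lever tip pts",len(Q),Q.mean(0),Q.min(0),Q.max(0))
    # pan lip: points at z .039-.045
    Q=P[reg&(P[...,2]>.0335)&(P[...,2]<.0445)]; x=np.array([.51,.30])
    Q=Q[np.hypot(*(Q[:,:2]-x).T)<.11]; (cx,cy),r=cv2.minEnclosingCircle((Q[:,:2]*1000).astype(np.float32)); print("pan",cx,cy,r,len(Q),Q.mean(0))
```

```text
scene body (4165, ((492.2373046875, 292.3816223144531), (273.4339904785156, 235.62640380859375), 8.56725788116455)) pod (378, ((538.739990234375, 158.20787048339844), (129.75167846679688, 50.470733642578125), 8.806194305419922))
lever tip pts 78 [0.57644134 0.16196964 0.10580008] [0.55374556 0.15207487 0.07622613] [0.58813511 0.17841993 0.11778941]
pan 508.8392028808594 300.2930603027344 108.83904266357422 2031 [0.51688297 0.30356166 0.03693541]
side body (2247, ((493.15570068359375, 266.10882568359375), (271.1840515136719, 284.4085388183594), 7.993618488311768)) pod (335, ((536.4599609375, 158.65106201171875), (128.39349365234375, 53.518394470214844), 7.62080192565918))
lever tip pts 81 [0.57095444 0.15972276 0.10098832] [0.55478862 0.14981674 0.07611442] [0.58490015 0.17534832 0.11614369]
pan 508.8341369628906 297.2880554199219 103.39136505126953 1144 [0.50950977 0.30437353 0.03662703]
```

```bash
cat >> h.py <<'E'
YAW=np.radians(8.5); BX=np.array([np.cos(YAW),np.sin(YAW)]); BY=np.array([-np.sin(YAW),np.cos(YAW)])
POD=np.array([.5377,.1585]); PAN=np.array([.516,.302])
def q(psi):   # tool down, jaw axis at world angle psi (rad)
    a=(psi+np.pi/2)/2; return np.array([0,np.cos(a),np.sin(a),0])
def tip(l):
    a=l-.56; p=POD+.075*np.sin(a)*BX; return np.array([*p,.042+.075*np.cos(a)])
def st(msg=""):
    s=env.get_state(); print(msg,round(s["time"],1),"tcp",s["tcp_pos"].round(4),"F",s["force"].round(1),"op",round(s["opening"],4)); return s
E
python3 - <<'E'
from h import *
z=np.load("pics/scene0.npz"); P=pts(calibration("scene"),z["d"])
m=np.hypot(P[...,0]-.3,P[...,1]-.5)<.08; print("clear?",m.sum(),P[m][:,2].max())
y=np.pi/2
for k,c in dict(A=(.6655,-.009,.13),B=(.5107,-.4186,.14),C=(.4508,-.216,.15),D=(.6247,-.1963,.16),E=(.4885,-.018,.17)).items():
    r=CUP[k][0]-.0015 if k in "ABC" else 0
    for zz in (c[2],.33):
        print(k,zz,kin.inverse_kinematics([c[0],c[1]+r,zz],q(y)) is not None, kin.inverse_kinematics([PAN[0],PAN[1]+r,zz+.05],q(y)) is not None)
for l in(0,.84,1.12):
    j=kin.inverse_kinematics(tip(l)+[0,0,.06],q(YAW)); print(l,None if j is None else j.round(2))
env.reach([.3,.5,.13],q(y)); env.grip(.003,30)
s=st("pre"); hit=env.movel([.3,.5,.06],velocity=.03,stop_force=4); st(hit)
env.movel([.3,.5,.13])
E
```

```text
clear? 1079 0.008767232921649529
A 0.13 True True
A 0.33 True True
B 0.14 True True
B 0.33 True True
C 0.15 True True
C 0.33 True True
D 0.16 True True
D 0.33 True True
E 0.17 True True
E 0.33 True True
0 [-0.76  0.44  0.43  2.06 -0.28  0.69 -0.  ]
0.84 [-0.74  0.52  0.46  1.92 -0.32  0.78  0.05]
1.12 [-0.73  0.56  0.47  1.88 -0.34  0.79  0.07]
pre 1.9 tcp [0.3  0.5  0.13] F [0.3 0.8 0.4] op 0.0034
True 3.5 tcp [0.3    0.5    0.0729] F [-0.7 -2.   5.9] op 0.0032
```

Shut, the fingertips are 73 mm ahead of the TCP, as stated. Now the lever.

```bash
cat >> h.py <<'E'
def swing(l0,l1,op=.026,up=.062):
    t=tip(l0); env.reach([t[0],t[1],.30],q(YAW)); env.grip(.07)
    env.movel(t+[0,0,up],velocity=.12); env.grip(op,20)
    for l in np.linspace(l0,l1,max(2,int(abs(l1-l0)/.14)+1))[1:]:
        env.movel(tip(l)+[0,0,up],velocity=.06)
    st("swung"); env.grip(.07); t=env.get_state()["tcp_pos"]; env.movel([t[0],t[1],.30],velocity=.2)
E
python3 - <<'E'
from h import *
swing(1.12,-.03)
env.reach([.4,.5,.33],q(np.pi/2)); st()
for n in("scene","side"):
    c,p,d=cam(n); P=pts(c,d); reg=np.hypot(*(P[...,:2]-POD).transpose(2,0,1))<.08
    Q=P[reg&(P[...,2]>.08)&(P[...,2]<.14)]; print(n,((Q[:,:2]-POD)@BX).mean(),Q[:,2].max()); 
    cv2.imwrite(f"pics/{n}1.png",p)
    for k,g in dict(A=(.6655,-.009),B=(.5107,-.4186),C=(.4508,-.216),D=(.6247,-.1963),E=(.4885,-.018)).items(): print(k,rimfit(P,*CUP[k],g))
p=cv2.imread("pics/scene1.png"); cv2.imwrite("pics/s1c.png",cv2.resize(p[80:220,260:460],None,fx=4,fy=4))
E
```

```text
swung 10.8 tcp [0.4969 0.1525 0.1665] F [5.1 1.5 3.2] op 0.0261
 13.5 tcp [0.4013 0.4984 0.3296] F [0.2 0.6 0.1] op 0.0702
scene -0.03431967952546426 0.12056352336758573
A (array([ 0.66658531, -0.00928068]), 272)
B (array([ 0.51184177, -0.41821795]), 284)
C (array([ 0.45176054, -0.21546737]), 197)
D (array([ 0.62561332, -0.1960798 ]), 148)
E (array([ 0.48986428, -0.01827741]), 95)
side -0.03930516816146338 0.11591328486150101
A (array([ 0.66429192, -0.00960417]), 271)
B (array([ 0.50983598, -0.4190537 ]), 533)
C (array([ 0.44987293, -0.21623245]), 302)
D (array([ 0.62377294, -0.19669118]), 206)
E (array([ 0.48757503, -0.01867476]), 111)
```

```bash
sleep 20
```

```text
(no output)
```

View pics/s1c.png

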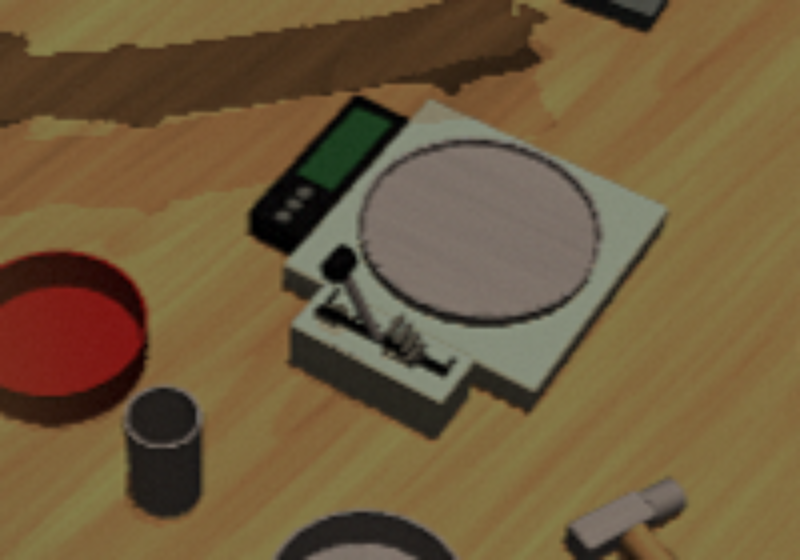

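The lever now leans fully to the display side, tip at crop (340,262), which matches locked. Nothing else has moved. Next is cup A.

```bash
cat >> h.py <<'E'
from scipy.spatial.transform import Rotation as Rt
UP=.33
def look(name,guess,base=0,tol=.006,save=None):
    r,h=CUP[name]; o=[]
    for n in("scene","side"):
        c,p,d=cam(n); P=pts(c,d)
        x,k=rimfit(P,r,h,guess,tol,.045,base)
        print("  look",name,n,None if x is None else x.round(4),k)
        if x is not None: o.append(x)
        if save: cv2.imwrite(f"pics/{save}_{n}.png",p)
    return np.mean(o,0)
def pick(name,guess,f=60):
    r,h=CUP[name]; c=look(name,guess); Q=q(np.pi/2)
    if name in "ABC":
        t=np.arctan(.04*r/h); R=Rt.from_euler("x",-t)*Rt.from_quat(Q[[1,2,3,0]])
        Q=R.as_quat()[[3,0,1,2]]; G=np.array([c[0],c[1]+r-.0015-.007*np.tan(t),h-.007])
        T=G-R.apply([0,0,1])*.066; op=.034
    else:
        T=np.array([*c,h-.013+(.0634 if name=="D" else .068)]); op=.085
    off=T-np.array([*c,0])          # TCP relative to the cup's underside centre
    env.reach([T[0],T[1],UP],Q); env.grip(op,f)
    env.movel([T[0],T[1],T[2]+.04],velocity=.25)
    hit=env.movel(T,velocity=.06,stop_force=8); st(f"{name} at grasp hit={hit}")
    if hit: raise SystemExit("hit")
    env.grip(0.,f); env.dwell(.2); st("gripped")
    env.movel([T[0],T[1],T[2]+.03],velocity=.05); env.movel([T[0],T[1],UP],velocity=.25); s=st("lifted")
    return off
def place(name,off,xy,base,op=None):
    T=np.array([*xy,base])+off
    env.movel([T[0],T[1],UP],velocity=.35)
    env.movel(T+[0,0,.03],velocity=.2); env.dwell(.2)
    c=look(name,xy,base+.03,.008,save="held"+name)
    return T,c
def lower(T):
    env.movel(T+[0,0,.006],velocity=.06); env.dwell(.1)
    hit=env.movel(T-[0,0,.006],velocity=.02,stop_force=3); s=st(f"down hit={hit} dz={env.get_state()['tcp_pos'][2]-T[2]:.4f}")
def release(name):
    env.grip(.034 if name in "ABC" else .085); env.dwell(.1)
    t=env.get_state()["tcp_pos"]; env.movel(t+[0,0,.05],velocity=.1); env.movel([t[0],t[1],UP],velocity=.3); st("released")
E
python3 - <<'E'
from h import *
off=pick("A",(.6655,-.009)); np.save("off.npy",off)
T,c=place("A",off,PAN,.036); print(c-PAN); np.save("T.npy",T); st()
a=cv2.imread("pics/heldA_scene.png")[60:240,260:480]; b=cv2.imread("pics/heldA_side.png")[60:240,180:400]
cv2.imwrite("pics/hA.png",cv2.resize(np.hstack([a,b]),None,fx=1.8,fy=1.8))
E
```

```text
look A scene [ 0.6666 -0.0093] 279
  look A side [ 0.6644 -0.0096] 270
A at grasp hit=False 17.8 tcp [0.6657 0.0632 0.0989] F [ 0.2 -0.6  0.3] op 0.0341
gripped 18.3 tcp [0.6659 0.0633 0.0994] F [-0.1  0.1  4.5] op 0.0027
lifted 20.1 tcp [0.6647 0.0632 0.3282] F [-0.4  0.3 -1.4] op 0.0026
  look A scene [0.5156 0.3008] 260
  look A side [0.513  0.3006] 220
[-0.00169007 -0.0013212 ]
 22.5 tcp [0.5163 0.3749 0.1657] F [-0.1 -0.5 -1.6] op 0.0029
```

```bash
sleep 25
```

```text
(no output)
```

View pics/hA.png

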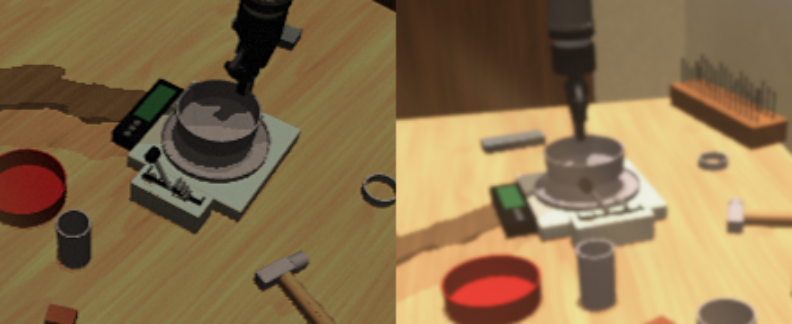

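Cup A is held level above the pan. I'll lower it, release it, then fetch B.

Run:
```python
from h import *
lower(np.load("T.npy")); release("A")
off=pick("B",(.5107,-.4186)); np.save("off.npy",off)
a=look("A",PAN,.036,save="aplaced"); np.save("cA.npy",a)
T,c=place("B",off,a,.040); print("err",c-a); np.save("T.npy",T); st()
a=cv2.imread("pics/heldB_scene.png")[60:240,260:480]; b=cv2.imread("pics/heldB_side.png")[60:240,180:400]
cv2.imwrite("pics/hB.png",cv2.resize(np.hstack([a,b]),None,fx=1.8,fy=1.8))
```

```text
down hit=True dz=0.0005 23.5 tcp [0.5163 0.3749 0.1353] F [-0.1  0.5  5.6] op 0.0027
released 25.3 tcp [0.5154 0.3744 0.3297] F [-0.8 -0.1  0.1] op 0.0341
  look B scene [ 0.5118 -0.4182] 292
  look B side [ 0.5098 -0.4191] 537
B at grasp hit=False 29.9 tcp [ 0.5109 -0.3587  0.111 ] F [0.3 0.  0. ] op 0.0337
gripped 30.5 tcp [ 0.5111 -0.3586  0.1114] F [1.1 0.3 5.7] op 0.0027
lifted 32.1 tcp [ 0.5103 -0.3577  0.3284] F [-0.1 -0.4 -2.5] op 0.0027
  look A scene [0.5152 0.3005] 205
  look A side [0.5133 0.3004] 185
  look B scene [0.513  0.2994] 226
  look B side [0.5105 0.2991] 183
err [-0.00250388 -0.00124437]
 35.6 tcp [0.5145 0.3609 0.1818] F [-0.4  0.2 -1.2] op 0.0026
```

```bash
sleep 30
```

```text
(no output)
```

View pics/hB.png

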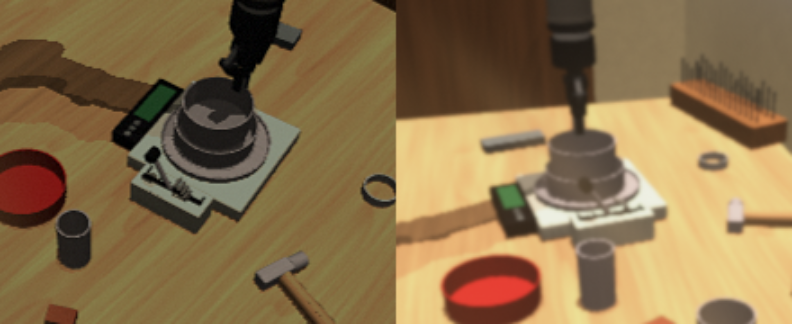

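B is held level above A, 2.5 mm off. I'll correct that, lower it, and do C the same way.

```bash
cat >> h.py <<'E'
def nxt(prev_name,prev_base,name,guess,base):
    off=pick(name,guess)
    a=look(prev_name,PAN,prev_base,.004,save=prev_name+"placed")
    T,c=place(name,off,a,base); e=c-a; print("err",e)
    T[:2]-=e; np.save("T.npy",T); np.save("c.npy",a)
    if np.hypot(*e)>.006 or np.hypot(*(a-PAN))>.012: print("CHECK"); raise SystemExit
    return T
E
python3 - <<'E'
from h import *
T=np.load("T.npy"); T[:2]+=[.0025,.0012]; lower(T); release("B")
T=nxt("B",.040,"C",(.4508,-.216),.044)
lower(T); release("C")
T=nxt("C",.044,"D",(.6247,-.1963),.048)
a=cv2.imread("pics/heldD_scene.png")[60:240,260:480]; b=cv2.imread("pics/heldD_side.png")[60:240,180:400]
cv2.imwrite("pics/hD.png",cv2.resize(np.hstack([a,b]),None,fx=1.8,fy=1.8))
E
```

```text
down hit=True dz=0.0004 36.7 tcp [0.517  0.3622 0.1514] F [-0.8 -1.2  6. ] op 0.0026
released 38.4 tcp [0.516  0.3618 0.3299] F [ 0.5 -0.1 -1. ] op 0.034
  look C scene [ 0.4518 -0.2156] 200
  look C side [ 0.4498 -0.2163] 296
C at grasp hit=False 42.3 tcp [ 0.4508 -0.1679  0.123 ] F [-0.4 -0.5  0.3] op 0.0342
gripped 42.9 tcp [ 0.451  -0.1677  0.1233] F [-1.  -0.3  4.6] op 0.0027
lifted 44.5 tcp [ 0.4501 -0.1671  0.3288] F [-0.2  0.5 -1.4] op 0.0028
  look B scene [0.5296 0.3001] 148
  look B side [0.5269 0.2999] 80
  look C scene [0.5291 0.2994] 195
  look C side [0.5267 0.2988] 164
err [-0.00032169 -0.0008709 ]
CHECK
```

```bash
sleep 50
python3 - <<'E'
from h import *
a=cv2.imread("pics/Bplaced_scene.png")[60:240,260:480]; b=cv2.imread("pics/Bplaced_side.png")[60:240,180:400]
cv2.imwrite("pics/pB.png",cv2.resize(np.hstack([a,b]),None,fx=1.8,fy=1.8))
look("A",PAN,.036,.004); look("B",(.528,.3),.04,.004)
E
```

```text
look A scene [0.5214 0.3014] 146
  look A side [0.5195 0.3013] 94
  look B scene [0.5294 0.3008] 92
  look B side [0.5232 0.3133] 82
```

View pics/pB.png

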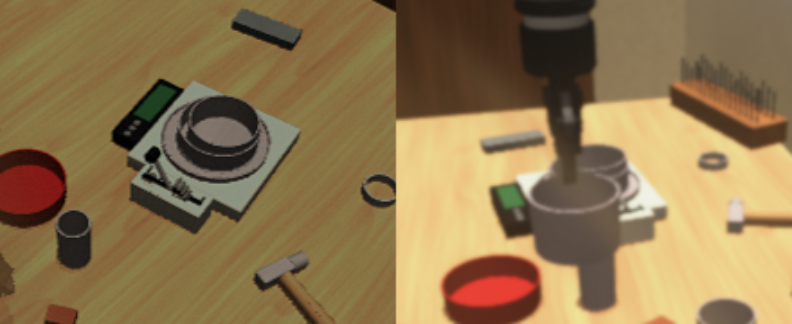

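A knock pushed B about 8 mm against A's wall and moved A 6 mm. The nest is still upright, and C is aligned with B's present centre, so I'll carry on.

```bash
sed -i 's/>.012: print/>.02: print/' h.py
python3 - <<'E'
from h import *
lower(np.load("T.npy")); release("C")
T=nxt("C",.044,"D",(.6247,-.1963),.048)
a=cv2.imread("pics/heldD_scene.png")[60:240,260:480]; b=cv2.imread("pics/heldD_side.png")[60:240,180:400]
cv2.imwrite("pics/hD.png",cv2.resize(np.hstack([a,b]),None,fx=1.8,fy=1.8))
E
```

```text
down hit=True dz=0.0004 48.6 tcp [0.5288 0.3495 0.1673] F [-0.7 -0.4  5.1] op 0.0025
released 50.3 tcp [0.5279 0.3492 0.3301] F [-0.6 -0.  -1.8] op 0.034
  look D scene [ 0.6258 -0.1961] 158
  look D side [ 0.6236 -0.1968] 214
D at grasp hit=False 54.6 tcp [ 0.6248 -0.1967  0.1266] F [ 0.5 -0.9  0.5] op 0.0854
gripped 55.0 tcp [ 0.6253 -0.1968  0.1278] F [-0.6  0.5  5.2] op 0.0715
lifted 56.6 tcp [ 0.6242 -0.1958  0.3284] F [-0.7 -0.8 -1.5] op 0.0716
  look C scene [0.5288 0.3005] 121
  look C side [0.5264 0.3004] 91
  look D scene [0.5283 0.299 ] 105
  look D side [0.5261 0.2983] 110
err [-0.00043107 -0.00181428]
```

```bash
sleep 30
```

```text
(no output)
```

View pics/hD.png

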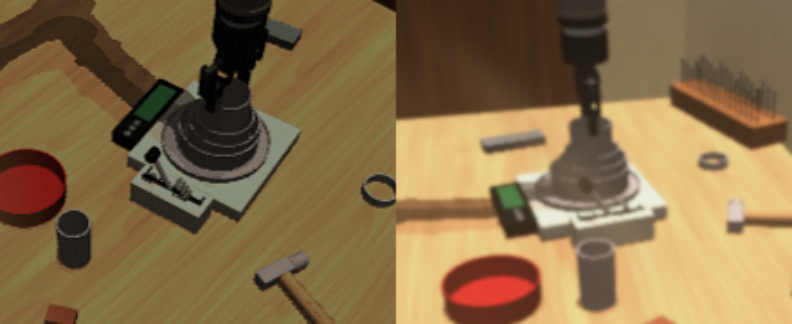

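D is held upright and well aligned over C, so I'll lower it and then do E.

Run:
```python
from h import *
lower(np.load("T.npy")); release("D")
T=nxt("D",.048,"E",(.4885,-.018),.052)
a=cv2.imread("pics/heldE_scene.png")[60:240,260:480]; b=cv2.imread("pics/heldE_side.png")[60:240,180:400]
cv2.imwrite("pics/hE.png",cv2.resize(np.hstack([a,b]),None,fx=1.8,fy=1.8))
```

```text
down hit=True dz=0.0014 60.4 tcp [0.5283 0.3024 0.1758] F [-1.5  0.2  5.1] op 0.071
released 62.0 tcp [0.5276 0.3024 0.3302] F [-0.6  0.1  0.2] op 0.0851
  look E scene [ 0.4898 -0.0177] 95
  look E side [ 0.4876 -0.0185] 111
E at grasp hit=False 65.1 tcp [ 0.4888 -0.0183  0.1431] F [-0.4 -0.3 -1.2] op 0.0849
gripped 65.7 tcp [ 0.4893 -0.018   0.1439] F [-1.9  0.8  9.1] op 0.0517
lifted 67.2 tcp [ 0.488  -0.0176  0.3289] F [-0.6 -0.2 -2. ] op 0.0516
  look D scene [0.5285 0.3007] 97
  look D side [0.5256 0.3001] 9
  look E scene [0.5284 0.2989] 95
  look E side [0.5256 0.2976] 70
err [-6.37680083e-05 -2.14231602e-03]
```

```bash
sleep 30
```

```text
(no output)
```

View pics/hE.png

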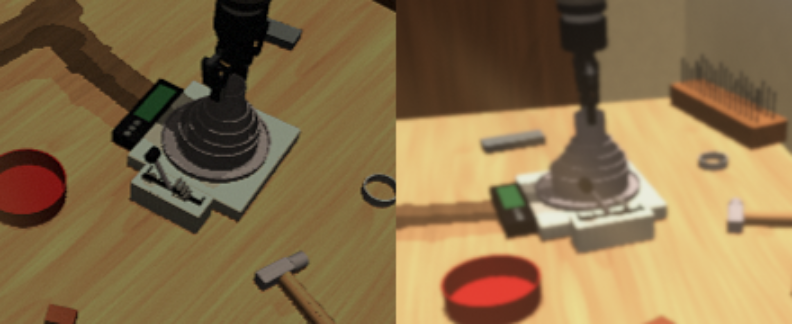

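E is held upright over the nest; I'll lower it, then check the nest before touching the lever.

Run:
```python
from h import *
lower(np.load("T.npy")); release("E")
env.reach([.4,-.45,.33],q(0)); st()
for i,k in enumerate("ABCDE"): look(k,(.527,.3),.036+.004*i,.003,save="nest" if k=="E" else None)
a=cv2.imread("pics/nest_scene.png")[60:240,260:480]; b=cv2.imread("pics/nest_side.png")[60:240,180:400]
cv2.imwrite("pics/nest.png",cv2.resize(np.hstack([a,b]),None,fx=1.8,fy=1.8))
```

```text
down hit=True dz=0.0010 70.4 tcp [0.5275 0.3027 0.196 ] F [-1.   0.3  4.7] op 0.0519
released 72.0 tcp [0.5269 0.3026 0.3305] F [-0.3 -0.4 -0.9] op 0.0852
 74.7 tcp [ 0.401  -0.4493  0.3298] F [0.9 0.6 0.3] op 0.0849
  look A scene [0.5217 0.3018] 121
  look A side [0.524  0.3127] 46
  look B scene [0.5294 0.3007] 89
  look B side [0.5249 0.3122] 42
  look C scene [0.5288 0.3007] 73
  look C side [0.5247 0.3131] 34
  look D scene [0.5282 0.301 ] 55
  look D side [0.5264 0.3018] 28
  look E scene [0.5279 0.3026] 60
  look E side [0.5252 0.3015] 32
```

```bash
sleep 20
```

```text
(no output)
```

View pics/nest.png

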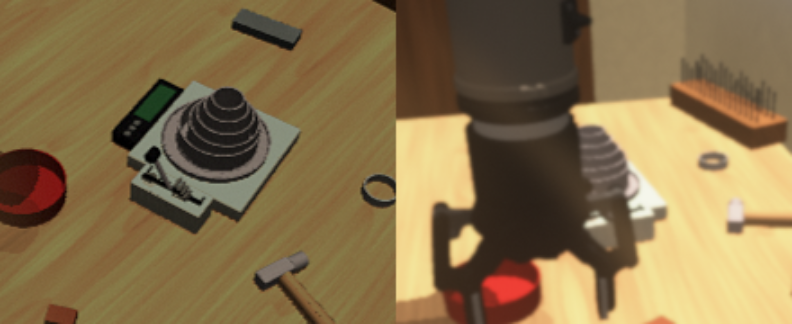

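The scene view shows all five cups nested, with rims at the expected heights and the lever still locked. Now I'll click it up to range three.

Run:
```python
from h import *
swing(0,.84)
env.reach([.55,-.40,.35],q(0)); st()
for n in("scene","side"):
    c,p,d=cam(n); P=pts(c,d); cv2.imwrite(f"pics/fin_{n}.png",p); reg=(np.hypot(*(P[...,:2]-POD).transpose(2,0,1))<.06)&((P[...,:2]-POD)@BY<.025)
    Q=P[reg&(P[...,2]>.085)&(P[...,2]<.14)]; print(n,((Q[:,:2]-POD)@BX).mean(),Q[:,2].max())
    J=P[(P[...,2]>.065)&(P[...,2]<.09)&(np.hypot(P[...,0]-.785,P[...,1]+.075)<.05)]; print("jar",len(J),J.mean(0) if len(J) else 0)
    for i,k in enumerate("ABCDE"): print(k,rimfit(P,*CUP[k],(.527,.3),.003,.045,.036+.004*i))
a=cv2.imread("pics/fin_scene.png")[60:300,260:480]; b=cv2.imread("pics/fin_side.png")[60:300,200:420]
cv2.imwrite("pics/fin.png",cv2.resize(np.hstack([a,b]),None,fx=1.8,fy=1.8))
```

```text
swung 81.2 tcp [0.5589 0.1616 0.1762] F [-0.4 -0.4  0.7] op 0.0259
 84.5 tcp [ 0.551  -0.3988  0.3497] F [ 0.2  0.4 -0.4] op 0.0697
scene 0.022038404201264506 0.12735999834067568
jar 217 [ 0.78720549 -0.07209522  0.07458995]
A (array([0.5217922 , 0.30143091]), 120)
B (array([0.52931499, 0.3010588 ]), 84)
C (array([0.52896886, 0.3005857 ]), 74)
D (array([0.52843119, 0.30085736]), 55)
E (array([0.5276529 , 0.30233448]), 61)
side 0.01659085279168514 0.12456681694705335
jar 147 [ 0.78309594 -0.07553215  0.07279423]
A (array([0.52003702, 0.30054404]), 63)
B (array([0.52744442, 0.3126603 ]), 79)
C (array([0.53237225, 0.31080261]), 66)
D (array([0.52626235, 0.30099877]), 44)
E (array([0.52581367, 0.30126901]), 40)
```

```bash
sleep 25
```

```text
(no output)
```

View pics/fin.png

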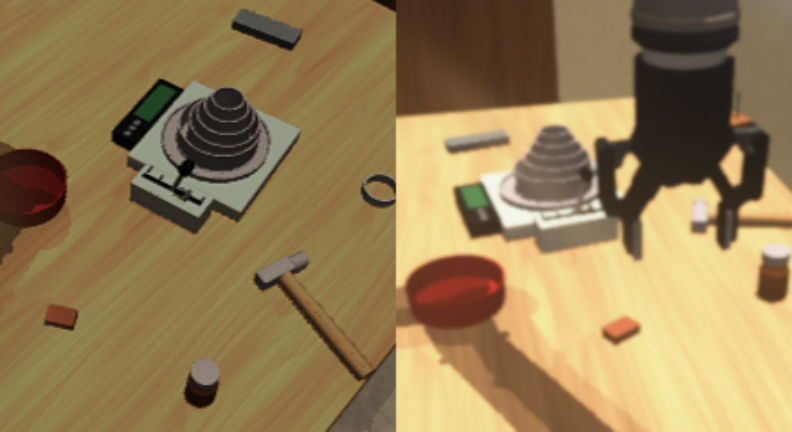

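The nest is upright on the pan. The lever tip offset is about +19 mm against 20.7 mm expected for range three, and the jar is standing.

```bash
python3 -c "
from h import *
job.job_done(); st()"
```

```text
the job is handed in; nothing more can be done
the job is handed in; nothing more can be done
```

The job is done and handed in at about 85 s on the robot's clock. I clicked the lever from range four back to locked. I then nested all five cups (A to E) on the pan, each lowered until it made contact, and clicked the lever up to range three.

**Final checks**
- **Nest:** In the scene camera, all five rims sit at their expected nested heights, with centres within 8 mm of each other.
- **Lever:** The tip is +17 to +22 mm from the hinge; range three should give +20.7 mm.
- **Jar:** It is standing where it was at the start.

**What disagreed**
- **Knock:** After B was placed, a knock moved it about 8 mm against A's wall, so the nest sits about 6–12 mm off the pan's centre. C, D and E were placed to B's new position.
- **Side camera:** Its last fits of B and C were about 10 mm off in y from the scene camera's, probably because of clutter and occlusion. I relied on the scene view for those two.

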